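# Pack the filter modules into the transit case and hasp it shut

## Task

Pack the shielded filter modules (three or four of them) that stand wedged side by side in the aluminium cradle into the open transit case: where no finger fits in beside a module, slide it out along the cradle first until there is room, then lay it flat on the foam. When all are in, shut the lid, then swing the hasp down over its staple until it lies flat against the case. Leave the small green board and the roll of tape where they are.

Things in the scene. Friction and masses are not known exactly. Their poses are not given: they have to be found in the camera images.
- cradle: fixed aluminium tray holding the modules lengthwise along its x, side by side, 1 mm apart, against the back stop (+x end). Origin: on the desk below the middle of the two cheeks, which run x = -53..+53 mm, 36 mm high over the desk, 5 mm thick, inner faces y = +-58 mm. Floor 3 mm thick. No finger fits beside a module there, and it is too long to grip by its ends
- cradle_stop (a point): top edge of the cradle's back stop, middle: cradle x = +56 mm, 12 mm over the desk; the stop is 4 mm thick (x = 54..58 mm). Above it the modules' ends stand free (module tops 37 mm over the desk) and can be pushed towards cradle -x. Free desk behind it
- cradle_mouth (a point): middle of the cradle's open -x end: cradle x = -53 mm, on its floor (3 mm). From here to x = -147 mm the floor is a bare apron 126 mm wide with edges only 8 mm high over the desk: a module slid out here has finger room
- module_1_c (a point): centre of a shielded filter module, in the cradle's 1st place from +y at the start (may be absent): a plain bright tinplate box 105 x 28 x 34 mm (x long, y wide, z high), about 0.13 kg, stiff, paper label on top, two tiny brass sockets (4.5 mm, at its -x end). x runs along its length, z up. It slides easily when pushed on an end
- module_2_c (a point): centre of a shielded filter module, in the cradle's 2nd place from +y at the start (may be absent): a plain bright tinplate box 105 x 28 x 34 mm (x long, y wide, z high), about 0.13 kg, stiff, paper label on top, two tiny brass sockets (4.5 mm, at its -x end). x runs along its length, z up. It slides easily when pushed on an end
- module_3_c (a point): centre of a shielded filter module, in the cradle's 3rd place from +y at the start (may be absent): a plain bright tinplate box 105 x 28 x 34 mm (x long, y wide, z high), about 0.13 kg, stiff, paper label on top, two tiny brass sockets (4.5 mm, at its -x end). x runs along its length, z up. It slides easily when pushed on an end
- module_4_c (a point): centre of a shielded filter module, in the cradle's last place, at -y at the start (may be absent): a plain bright tinplate box 105 x 28 x 34 mm (x long, y wide, z high), about 0.13 kg, stiff, paper label on top, two tiny brass sockets (4.5 mm, at its -x end). x runs along its length, z up. It slides easily when pushed on an end
- case: fixed black transit case with aluminium edges, outside 133 (x) x 248 (y) mm, walls 4 mm thick, rim 56 mm over the desk; origin: underside centre, on the desk. Lid hinged along the +x rim; hasp and staple in the middle of the -x wall
- case_floor (a point): middle of the case's firm foam floor, 16 mm over the desk, axes as the case's; inside 125 (x) x 240 (y) mm, 40 mm deep. Four modules fit side by side lengthwise along x, at y = +-26.5 and +-79.5 mm, with 25 mm for fingers between
- lid (a joint): case lid, rad: 0 = shut on the rim, grows as it opens, to 2.0 (leaning back); 1.5 to 1.8 at first. Plate 133 x 248 x 12 mm; its hinge line runs along y at case x = +66.5, z = 56 mm (the plate's inner face); shut, its top is 68 mm over the desk. Stiff hinge (0.16 Nm): it stays about where it is left and needs 1 to 3 N at its edge
- lid_edge (a point): middle of the lid's free edge (half its thickness), 133 mm from the hinge line
- hasp (a joint): steel hasp on the middle of the lid's free edge, rad about y: 0 = hanging flat over the staple when the lid is shut, 1.57 = straight out from the lid's edge, to 2.6; 1.4 to 2.2 at first. 34 mm wide: 39 mm of slotted flat strap, then a 15 mm lip bent outward. It stays where it is left (0.02 Nm, 0.5 N at the lip)
- hasp_tip (a point): end of the hasp's bent lip, 48 mm from its pivot
- hasp_pivot (a point): where the hasp's pivot lies when the lid is shut: 4.5 mm in front of the case's -x wall, 60 mm over the desk; fixed to the case, axes as the case's. The staple stands 11 mm out of the wall, 16 to 27 mm below it; with the hasp closed the lip's end is 47 mm below and 9 mm in front of the pivot
- board_small: small green circuit board, 78 x 58 mm, 24 mm high with its parts, on the desk between and beyond cradle and case; origin under its centre. Leave it where it stands
- tape_roll: black roll of tape lying flat, 73 mm wide, 19 mm high, between cradle and case, nearer the robot; origin under its centre. Leave it where it stands
There are look-alikes about, which are no part of the job. What is shaped like the part that bears module_3_c but purple is not meant. What is shaped like the part that bears module_4_c but purple is not meant.

How it is judged:
By the outcome, as a careful person would: the job done as asked, in the order asked, and still so for the second after the job is handed in, with the robot touching nothing.
Of module_1, module_2, module_3, module_4 only 3 to 4 are there at a start; the rules pass over those that are not, and their reading is None.
At some moment in a run one of module_1, module_2, module_3, module_4 may be knocked a few centimetres aside while the robot is not near it.
Once in a run the grip may slacken for a moment while it holds something.
It also fails if it takes over 210 s, if anything falls off the work surface, if the arm or the gripper's body presses on something with over 40 N, if the wrist force passes 120 N, or if a joint passes its speed limit or range.

## Robot

A 7-joint arm with a two-finger parallel gripper is mounted at the origin on a cart in front of the work surface, level with it; the furniture and walls round the work are solid. World frame = base frame: x ahead of the robot, y to its left, z up, the work surface at z = 0. Lengths are in mm, angles in rad, forces in N, time in s.
With the tool pointing down it reaches from about 425 to 925 mm from the base axis. Payload 6.8 kg.
Tool frame: the origin (TCP) lies midway between the tips of the shut fingers; the grasp point (between the pads) lies 19 mm behind it; z points along the fingers, y is the line along which they close (so a half turn about z gives the same grasp; the last joint's range is limited). The gripper opens to 88 mm and grips with 3 to 60 N. Pads are 20 mm wide; open, the fingers measure 115 mm over their backs; the gripper's body (75 mm by 178 mm) begins 61 mm behind the grasp point.
Start: joints at [1.204, 0.477, 0.022, 1.555, -0.011, 1.109, -0.083], TCP at [172.755, -652.536, 222.664] pointing down, gripper open.
Joint ranges: [-2.96, 2.96], [-0.34, 2.1], [-1.41, 1.46], [0.24, 2.44], [-1.37, 4.51], [0.17, 1.92], [-2.96, 2.96]. Speed limits (rad/s): [2.39, 2.39, 3.14, 3.14, 3.14, 3.14, 3.14].

## Interface

Orientations are given as [roll, pitch, yaw] about the fixed x, y, z axes, in that order (R = Rz(yaw) Ry(pitch) Rx(roll)).
In Python, from workcell import robot, eyes, models gives the robot as it stands.
- The arm moves only by the tool step_arm, never from a script. Its argument "plan" is a list of rows, each a list of 7 numbers: the turn, a rotation vector about the tool's x, y, z in degrees, then the shift along the tool's x, y, z in mm, then the closure, from 0 (fully open) to 1 (shut). A call has 1 to 12 rows; each row is the pose to reach, as a shift and turn from the pose commanded when the call began, along the tool's axes at that moment; what a row does not reach only later rows make up. A row lasts 1/10 s, in which the tool goes at most 50 mm and 8.59 degrees, less where a joint would pass 70% of its speed; a pose out of reach is approached as far as the arm can. A call with a gripper value outside its range is refused whole. The fingers move at their own pace and stop on an object; "squeeze" is the grip in N (left out, the last holds). Time passes only in rows, so rows that repeat a pose let the fingers close. It gives the time, the measured TCP pose, the force, the opening and the grip force at its end, in the units of the state.
- robot.sense(): the state, without advancing time (a new reading comes with each control period).
- eyes.snapshot(name): name is "scene" or "top" or "wrist"; returns a dict with "color" (420x560x3 uint8, red, green, blue), "depth" (420x560 float32, mm along the optical axis (not along the pixel's ray), 0 where there is no reading), "fx", "fy", "cx", "cy" (pixels), "R" (3x3) and "t" (3): a world point X has camera coordinates R X + t; the wrist camera has in their place "mount" (4x4, takes a point from camera to tool coordinates, whose origin is the TCP and whose axes are the flange's). Camera axes: x right, y down, z forward; pixel columns grow to the right and rows downward; lengths in mm; the calibration is good to about 2 mm. A picture is of the moment at which its call begins: read the wrist's pose just before it.
- robot.finish_job(): hands the job in; it is judged then, once.
Trained networks look in a picture, given as the dict that the camera call returned (one of the last four; its "shot" number tells which), for a name from the list of things; names that differ only in an ending like _2 or _b are one class to them, and where a whole thing is asked for, a point or a joint stands for the part that bears it (a point fixed in the world has none). Each returns a list of dicts, best first, with "conf" (0 to 1); they miss things now and then, are a little off and sometimes report something else, mostly with a low value. They report only what shows in the picture. A call takes as long as a camera call. They do not tell look-alikes from the thing itself.
- models.silhouettes(query, picture): "pixels" (420x560 bool, what is visible of it) and "rect" ([centre column, centre row, width, height] in pixels, round what is visible of it).
The state is a dict: "clock": time; "joint_pos": joint angles; "joint_vel": joint speeds; "joint_torque": joint torques, N m; "position": TCP position; "ee_rot": TCP orientation; "contact_force": force on the tool from outside, world axes, zero at the start; "torque": the same for the moment, N m; "finger_gap": opening from 0.0 (shut) to 1.0 (fully open); "grip_force": force on a finger pad.
Only numpy, scipy, OpenCV 4.12 (cv2) and the standard library are available. Lean on these libraries where they do the work, as an engineer would, in place of code of your own. Each camera call takes 0.05 s, during which the arm holds its last target. There are 200 camera calls.

## Working session

There is one attempt and no reset: what is moved stays moved. The work goes in short steps, Python scripts to look and compute and a tool call to move; the robot and the scene stay as the last step left them, time stands still between calls to the robot, and variables do not carry over. Pictures are saved under pics/ and viewed, at most 14 in all, crops included, and the job is handed in when it is done.

Besides the shell and the picture viewer there is one more tool, called after "Call:" as name([rows], argument=value, ...), one row to a line, values as JSON. step_arm: Moves the arm, as the interface text tells. Its arguments: {"type":"object","properties":{"plan":{"type":"array"},"squeeze":{"type":"number"}},"required":["plan"]}

```bash
mkdir -p pics; ls; cat > h.py <<'E'
import numpy as np, cv2
from workcell import robot, eyes, models
from scipy.spatial.transform import Rotation as Ro
def save(p,n,crop=None):
    c=p["color"][:,:,::-1]
    if crop: 
        a,b,d,e=crop; c=c[b:e,a:d]
        s=min(800/c.shape[1],600/c.shape[0]); c=cv2.resize(c,None,fx=s,fy=s)
    cv2.imwrite(f"pics/{n}.png",c)
def cloud(p,st=None):
    d=p["depth"]; v,u=np.mgrid[:d.shape[0],:d.shape[1]]
    P=np.stack([(u-p["cx"])/p["fx"]*d,(v-p["cy"])/p["fy"]*d,d],-1)
    if "R" in p: W=(P-p["t"])@p["R"]
    else:
        M=np.array(p["mount"]); T=P@M[:3,:3].T+M[:3,3]
        W=T@Ro.from_euler("xyz",st["ee_rot"]).as_matrix().T+np.array(st["position"])
    W[d==0]=np.nan
    return W
E
python3 - <<'E'
from h import *
s=robot.sense(); print({k:np.round(v,3).tolist() for k,v in s.items()})
a=eyes.snapshot("scene"); b=eyes.snapshot("top")
save(a,"s0");save(b,"t0")
for n,p in(("scene",a),("top",b)):
    W=cloud(p)
    for q in ["cradle","module_1_c","case","lid","hasp","board_small","tape_roll"]:
        for r in models.silhouettes(q,p)[:6]:
            X=W[r["pixels"]]; print(n,q,round(r["conf"],2),np.round(r["rect"]),np.round(np.nanmedian(X,0)), np.round(np.nanpercentile(X,[3,97],0)).tolist())
E
```

```text
pics
{'clock': 0.0, 'joint_pos': [1.204, 0.478, 0.022, 1.556, -0.012, 1.109, -0.083], 'joint_vel': [0.0, -0.001, 0.001, 0.0, 0.0, -0.001, 0.0], 'joint_torque': [-0.0, -58.285, 1.534, -27.261, -0.054, 0.017, 0.0], 'position': [172.584, -651.959, 221.736], 'ee_rot': [-3.14, 0.0, 0.259], 'contact_force': [-0.08, 0.442, 0.983], 'torque': [-0.055, -0.028, 0.031], 'grip_force': 0.0, 'finger_gap': 1.0}
scene cradle 0.55 [273. 252.  73.  37.] [424. 196.   4.] [[361.0, 117.0, -1.0], [516.0, 282.0, 33.0]]
scene module_1_c 0.68 [255. 241.  27.  22.] [476. 248.  37.] [[436.0, 224.0, 6.0], [533.0, 275.0, 43.0]]
scene case 0.95 [364. 170.  77.  92.] [ 576. -223.   45.] [[449.0, -361.0, 3.0], [628.0, -103.0, 191.0]]
scene case 0.17 [271. 244.  70.  58.] [425. 197.   4.] [[361.0, 119.0, -1.0], [519.0, 282.0, 35.0]]
scene lid 0.88 [356. 151.  50.  64.] [ 598. -212.  132.] [[569.0, -337.0, 53.0], [634.0, -99.0, 220.0]]
scene lid 0.41 [367. 169.  77.  94.] [ 576. -221.   46.] [[450.0, -357.0, 8.0], [625.0, -103.0, 191.0]]
scene hasp 0.66 [355. 129.   7.  17.] [ 608. -218.  219.] [[600.0, -450.0, 19.0],
[... 461 characters left out ...]
. 229.  17.  42.] [490. 251.  37.] [[442.0, 228.0, 3.0], [539.0, 275.0, 42.0]]
top case 0.88 [401. 216. 100.  76.] [ 560. -232.   18.] [[462.0, -358.0, 8.0], [625.0, -108.0, 192.0]]
top lid 0.83 [402. 198.  91.  25.] [ 602. -216.  165.] [[571.0, -330.0, 2.0], [654.0, -98.0, 235.0]]
top hasp 0.3 [400. 215.  99.  76.] [ 561. -232.   18.] [[465.0, -355.0, 11.0], [624.0, -108.0, 192.0]]
top board_small 0.97 [326. 187.  18.  22.] [648. -16.   7.] [[613.0, -44.0, 1.0], [684.0, 12.0, 23.0]]
top board_small 0.58 [401. 195.  99.  24.] [ 601. -212.  167.] [[571.0, -326.0, 69.0], [631.0, -99.0, 235.0]]
top tape_roll 0.85 [323. 246.  22.  27.] [451.  -6.  18.] [[418.0, -38.0, -2.0], [484.0, 27.0, 23.0]]
```

```bash
python3 - <<'E'
import cv2
a=cv2.imread("pics/t0.png")[150:310,210:470]; cv2.imwrite("pics/t0c.png",cv2.resize(a,None,fx=3,fy=3,interpolation=cv2.INTER_CUBIC))
E
python3 - <<'E'
from h import *
p=eyes.snapshot("top"); W=cloud(p); s=p
print(p["fx"],p["R"],p["t"])
# modules tops
m=(abs(W[...,2]-37)<5)&(abs(W[...,0]-480)<110)&(W[...,1]>90)&(W[...,1]<310)
P=W[m][:,:2].astype(np.float32); print(len(P),cv2.minAreaRect(P))
# case rim
m=(abs(W[...,2]-56)<5)&(W[...,0]>400)&(W[...,0]<700)&(W[...,1]<-60)&(W[...,1]>-400)
P=W[m][:,:2].astype(np.float32); print(len(P),cv2.minAreaRect(P))
m=(abs(W[...,2]-5)<7)&(W[...,0]>300)&(W[...,0]<600)&(W[...,1]>100)&(W[...,1]<300)
E
```

```text
415.0626427639296 [[ 0.0652913  -0.9978625   0.00273493]
 [-0.97690553 -0.06447839 -0.20371086]
 [ 0.20345178  0.01062878 -0.97902727]] [  95.63700284  552.91184475 1235.02722813]
937 ((505.5271301269531, 212.10829162597656), (106.0846939086914, 125.67804718017578), 19.622608184814453)
369 ((533.7522583007812, -235.8222198486328), (134.50050354003906, 251.9371337890625), 13.995180130004883)
```

View pics/t0c.png

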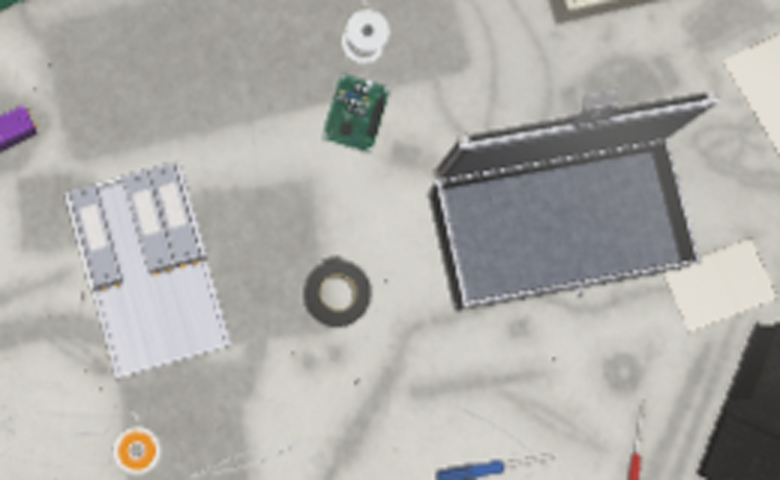

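View pics/s0.png

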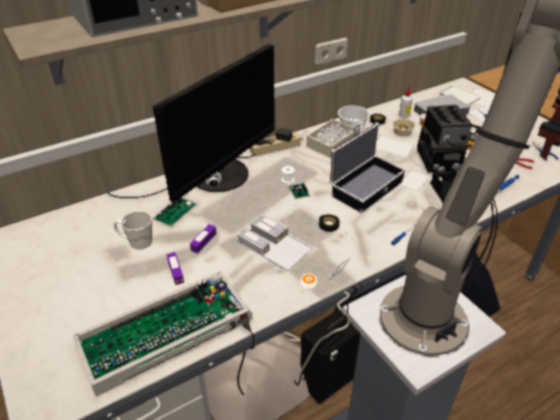

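The top view shows modules in places 1, 3 and 4, with place 2 empty. The purple look-alikes are off to the left. The cradle is yawed about 17–20° and the case about 14°. I'll go above the cradle via a point clear of the lid.

```bash
cat >> h.py <<'E'
def to(x,y,z,yaw,s=None,roll=np.pi,pitch=0,frm=None):
    "row (deg,mm) from the present measured pose (or frm=(pos,R)) to the target"
    s=s or robot.sense()
    p,R=frm if frm else (np.array(s["position"]),Ro.from_euler("xyz",s["ee_rot"]))
    T=Ro.from_euler("xyz",[roll,pitch,yaw])
    r=np.round((R.inv()*T).as_rotvec(degrees=True),1); t=np.round(R.inv().apply(np.array([x,y,z])-p),1)
    print(r.tolist()+t.tolist()); return r,t
E
python3 - <<'E'
from h import *
to(390,-250,330,.259)
to(450,160,330,.3)
p=eyes.snapshot("wrist"); print(np.round(p["mount"],2),p["fx"])
E
```

```text
[0.0, 0.0, -0.0, 313.0, -333.5, -107.3]
[0.0, 0.0, -2.4, 476.0, -714.5, -107.4]
[[-0.000e+00 -9.700e-01 -2.500e-01  6.887e+01]
 [ 1.000e+00 -0.000e+00 -0.000e+00  5.000e-02]
 [ 0.000e+00 -2.500e-01  9.700e-01 -1.608e+02]
 [ 0.000e+00  0.000e+00  0.000e+00  1.000e+00]] 345.914229921758
```

Call:
step_arm([
  [0, 0, 0, 0, 0, -100, 0],
  [0, 0, 0, 0, 0, -100, 0],
  [0, 0, 0, 313, -333, -107, 0],
  [0, 0, 0, 313, -333, -107, 0],
  [0, 0, 0, 313, -333, -107, 0],
  [0, 0, 0, 313, -333, -107, 0],
  [0, 0, 0, 313, -333, -107, 0],
  [0, 0, 0, 313, -333, -107, 0],
  [0, 0, 0, 313, -333, -107, 0],
  [0, 0, 0, 313, -333, -107, 0],
  [0, 0, 0, 313, -333, -107, 0],
  [0, 0, 0, 313, -333, -107, 0],
])

```text
clock: 2.1
position: [393.1, -244.8, 330.4]
ee_rot: [-3.141, -0.002, 0.268]
contact_force: [-0.1, -0.9, -0.0]
finger_gap: 0.997
grip_force: 0.0
```

Call:
step_arm([
  [0, 0, -2.4, 163, -381, 0, 0],
  [0, 0, -2.4, 163, -381, 0, 0],
  [0, 0, -2.4, 163, -381, 0, 0],
  [0, 0, -2.4, 163, -381, 0, 0],
  [0, 0, -2.4, 163, -381, 0, 0],
  [0, 0, -2.4, 163, -381, 0, 0],
  [0, 0, -2.4, 163, -381, 0, 0],
  [0, 0, -2.4, 163, -381, 0, 0],
  [0, 0, -2.4, 163, -381, 0, 0],
  [0, 0, -2.4, 163, -381, 0, 0],
  [0, 0, -2.4, 163, -381, 0, 0],
  [0, 0, -2.4, 163, -381, 0, 0],
])

```text
clock: 3.3
position: [450.4, 157.4, 329.5]
ee_rot: [3.141, 0.0, 0.298]
contact_force: [0.3, -0.2, -0.3]
finger_gap: 1.002
grip_force: 0.0
```

```bash
python3 - <<'E'
from h import *
s=robot.sense(); p=eyes.snapshot("wrist"); W=cloud(p,s); save(p,"w1")
print(np.round(s["position"],1),s["ee_rot"])
z=W[...,2]; print(np.round(np.nanpercentile(z,[2,20,50,80,98])))
m=(abs(z-37)<5)&(abs(W[...,0]-500)<130)&(W[...,1]>60)&(W[...,1]<350)
m=cv2.morphologyEx(m.astype(np.uint8),cv2.MORPH_OPEN,np.ones((3,3)))>0
P=W[m][:,:2].astype(np.float32); print(len(P),cv2.minAreaRect(P), np.nanmedian(z[m]))
for r in models.silhouettes("module_1_c",p)[:6]:
    k=r["pixels"]&(abs(z-37)<6); P=W[k][:,:2].astype(np.float32)
    if len(P)>20: print("mod",round(r["conf"],2),np.round(r["rect"]),len(P),cv2.minAreaRect(P))
for r in models.silhouettes("cradle",p)[:2]:
    k=r["pixels"]&(z<20); P=W[k][:,:2].astype(np.float32)
    if len(P)>20:print("cr",round(r["conf"],2),np.round(r["rect"]),len(P),cv2.minAreaRect(P))
E
```

```text
[450.4 157.4 329.5] [3.14066989e+00 4.87200637e-04 2.97622718e-01]
[-749.   -2.    0.  420.  444.]
6452 ((546.2929077148438, 236.46275329589844), (225.7386016845703, 143.27874755859375), 31.58519744873047) 35.692680447875404
mod 0.86 [221. 126.  30.  89.] 1884 ((490.1403503417969, 251.39706420898438), (105.00971221923828, 29.65574073791504), 19.74835777282715)
cr 0.81 [253. 154. 104. 155.] 7037 ((460.3828125, 198.92156982421875), (206.9399871826172, 132.694580078125), 19.791339874267578)
cr 0.28 [511. 197.  93. 113.] 6084 ((526.06689453125, -176.02261352539062), (144.45037841796875, 133.02841186523438), 15.0973539352417)
```

View pics/w1.png

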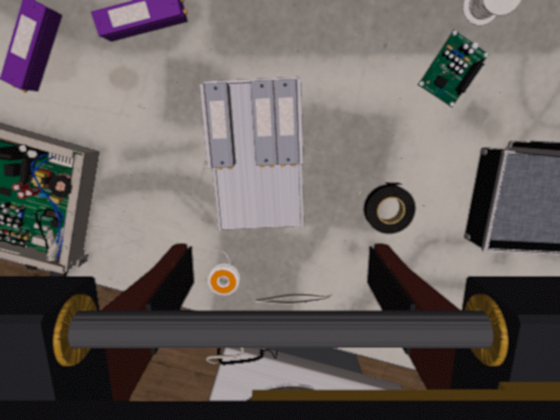

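```bash
cat >> h.py <<'E'
CO=np.array([502.3,213.9]); CY=np.deg2rad(19.75)
def cr(W,o=None,y=None):
    o=CO if o is None else o; y=CY if y is None else y
    d=W[...,:2]-o; c,s=np.cos(y),np.sin(y)
    return np.stack([d[...,0]*c+d[...,1]*s,-d[...,0]*s+d[...,1]*c],-1)
def crw(a,b,o=None,y=None):
    o=CO if o is None else o; y=CY if y is None else y
    c,s=np.cos(y),np.sin(y); return o+np.array([a*c-b*s,a*s+b*c])
E
python3 - <<'E'
from h import *
s=robot.sense(); p=eyes.snapshot("wrist"); W=cloud(p,s); z=W[...,2]; C=cr(W)
m=(z>30)&(z<44)&(abs(C[...,0])<90)&(abs(C[...,1])<80)
h,e=np.histogram(C[m][:,1],bins=np.arange(-75,76,3)); print([(int(a),int(b)) for a,b in zip(e,h)])
for lo,hi in((20,70),(-70,0)):
    k=m&(C[...,1]>lo)&(C[...,1]<hi); print(np.round(np.percentile(C[k],[1,2,50,98,99],0),1).tolist(), cv2.minAreaRect(C[k].astype(np.float32)))
k=(z<20)&(z>-5)&p["color"].min(-1).__gt__(0)&(C[...,0]>-170)&(C[...,0]<-60)
for r in models.silhouettes("cradle",p)[:1]:
    k=k&r["pixels"]; print("apron",np.round(np.percentile(C[k],[0.5,2,50,98,99.5],0),1).tolist(),np.median(z[k]))
# desk offset
k=(abs(z)<15)&(C[...,1]<-80)&(C[...,1]>-110)&(abs(C[...,0])<100);print(np.median(z[k]))
E
```

```text
[(-75, 0), (-72, 0), (-69, 55), (-66, 199), (-63, 164), (-60, 196), (-57, 201), (-54, 199), (-51, 198), (-48, 206), (-45, 196), (-42, 200), (-39, 202), (-36, 195), (-33, 181), (-30, 198), (-27, 204), (-24, 197), (-21, 200), (-18, 199), (-15, 202), (-12, 198), (-9, 200), (-6, 104), (-3, 0), (0, 0), (3, 0), (6, 0), (9, 0), (12, 0), (15, 0), (18, 0), (21, 0), (24, 184), (27, 196), (30, 205), (33, 196), (36, 205), (39, 201), (42, 194), (45, 200), (48, 202), (51, 124), (54, 246), (57, 116), (60, 0), (63, 0), (66, 0), (69, 0), (72, 0)]
[[-50.2, 25.1], [-49.0, 25.2], [3.3, 41.2], [51.4, 58.0], [52.4, 58.4]] ((1.036346435546875, 41.89456558227539), (105.19351959228516, 34.33906173706055), 0.031523771584033966)
[[-50.1, -66.2], [-48.9, -65.6], [3.4, -35.5], [51.5, -5.7], [52.4, -5.0]] ((0.9560928344726562, -35.44845962524414), (62.75038528442383, 105.8350830078125), 89.95282745361328)
apron [[-145.3, -66.9], [-143.8, -64.8], [-101.3, -4.0], [-61.6, 56.4], [-60.5, 58.4]] 1.8045440462393003
-1.30471219519589
```

```bash
sed -i 's/^CO=.*/CO=np.array([504.2,210.2]); CY=np.deg2rad(19.75)/' h.py
cat >> h.py <<'E'
def tc(a,b,z,yaw=0,**k): # cradle target
    x,y=crw(a,b); return to(x,y,z,CY+yaw,**k)
E
python3 - <<'E'
from h import *
tc(92,-43.5,120,np.pi/2); tc(92,43.5,120,np.pi/2)
E
```

```text
[0.0, 0.0, -92.6, 160.6, 5.7, 209.8]
[0.0, 0.0, -92.6, 156.6, -81.2, 209.7]
```

Call:
step_arm([
  [0, 0, -92.6, 160.6, 5.7, 209.8, 1],
  [0, 0, -92.6, 160.6, 5.7, 209.8, 1],
  [0, 0, -92.6, 160.6, 5.7, 209.8, 1],
  [0, 0, -92.6, 160.6, 5.7, 209.8, 1],
  [0, 0, -92.6, 160.6, 5.7, 209.8, 1],
  [0, 0, -92.6, 160.6, 5.7, 209.8, 1],
  [0, 0, -92.6, 160.6, 5.7, 209.8, 1],
  [0, 0, -92.6, 160.6, 5.7, 209.8, 1],
  [0, 0, -92.6, 160.6, 5.7, 209.8, 1],
  [0, 0, -92.6, 160.6, 5.7, 209.8, 1],
  [0, 0, -92.6, 160.6, 5.7, 209.8, 1],
  [0, 0, -92.6, 160.6, 5.7, 209.8, 1],
])

```text
clock: 4.75
position: [605.5, 200.8, 119.5]
ee_rot: [-3.141, -0.0, 1.917]
contact_force: [0.2, 0.1, 0.1]
finger_gap: 0.007
grip_force: 0.0
```

```bash
python3 - <<'E'
from h import *
s=robot.sense(); print(np.round(s["position"],1),np.round(s["ee_rot"],3),s["finger_gap"], cr(np.array(s["position"])))
p=eyes.snapshot("wrist"); W=cloud(p,s); z=W[...,2]; C=cr(W)
m=(z>28)&(z<46)&(abs(C[...,0])<90)&(abs(C[...,1])<80)
print(np.round(np.percentile(C[m],[1,50,99],0),1).tolist())
tc(92,-43.5,18,np.pi/2)
E
```

```text
[605.5 200.8 119.5] [-3.141 -0.     1.917] 0.00670966880812411 [ 92.14540576 -43.02115808]
[[-49.9, -60.7], [1.9, -8.4], [53.2, 62.2]]
[-0.0, -0.0, -0.1, -0.7, -0.2, 101.6]
```

Call:
step_arm([
  [0, 0, 0, -0.7, 0, 50, 1],
  [0, 0, 0, -0.7, 0, 100, 1],
  [0, 0, 0, -0.7, 0, 102, 1],
  [0, 0, 0, -0.7, -12, 102, 1],
  [0, 0, 0, -0.7, -22, 102, 1],
  [0, 0, 0, -0.7, -34, 102, 1],
  [0, 0, 0, -0.7, -48, 102, 1],
  [0, 0, 0, -0.7, -62, 102, 1],
  [0, 0, 0, -0.7, -76, 102, 1],
  [0, 0, 0, -0.7, -90, 102, 1],
  [0, 0, 0, -0.7, -100, 102, 1],
  [0, 0, 0, -0.7, -105, 102, 1],
])

```text
clock: 6.0
position: [506.6, 165.2, 18.9]
ee_rot: [3.14, 0.001, 1.917]
contact_force: [1.5, 1.6, 0.6]
finger_gap: 0.002
grip_force: 0.8
```

Call:
step_arm([
  [0, 0, 0, 0, 0, -50, 1],
  [0, 0, 0, 0, 0, -90, 1],
  [0, 0, 0, 43, 50, -90, 1],
  [0, 0, 0, 87, 90, -90, 1],
  [0, 0, 0, 87, 104, -90, 1],
  [0, 0, 0, 87, 104, -90, 1],
  [0, 0, 0, 87, 104, -90, 1],
])

```text
clock: 6.7
position: [574.6, 282.9, 107.6]
ee_rot: [-3.141, -0.0, 1.917]
contact_force: [-0.7, -0.3, 0.0]
finger_gap: 0.007
grip_force: 0.0
```

```bash
cat >> h.py <<'E'
def look(name="wrist",zlo=28,zhi=46,n=None,box=(-200,90,-80,80)):
    s=robot.sense(); p=eyes.snapshot(name); W=cloud(p,s); z=W[...,2]; C=cr(W)
    if n: save(p,n)
    print("tcp cradle",np.round(cr(np.array(s["position"])),1),np.round(s["position"],1),np.round(s["ee_rot"],3),round(s["finger_gap"],3))
    for r in models.silhouettes("module_1_c",p)[:6]:
        k=r["pixels"]&(z>zlo)&(z<zhi); k=cv2.erode(k.astype(np.uint8),np.ones((2,2)))>0
        if k.sum()>60: a=cv2.minAreaRect(C[k].astype(np.float32)); print("mod",round(r["conf"],2),np.round(a[0],1),np.round(a[1],1),round(a[2],1),"z",round(float(np.median(z[k])),1),"rect",np.round(r["rect"]))
    return s,p,W,C
E
python3 - <<'E'
from h import *
look()
tc(92,43.5,18,np.pi/2)
look("top")
E
```

```text
tcp cradle [90.8 44.6] [574.6 282.9 107.6] [-3.141 -0.     1.917] 0.007
mod 0.64 [ 1.4 44. ] [104.8  27.5] 0.1 z 35.8 rect [154. 225. 155.  48.]
[-0.1, 0.1, 0.0, 0.6, 2.1, 89.5]
tcp cradle [90.1 43. ] [574.4 281.1 107.5] [-3.140e+00  1.000e-03  1.916e+00] 0.005
mod 0.81 [-5.6 42.6] [23.5 90. ] 90.0 z 37.2 rect [243. 229.  13.  36.]
```

Call:
step_arm([
  [0, 0, 0, 0, 0, 50, 1],
  [0, 0, 0, 0, 0, 89, 1],
  [0, 0, 0, 0, 0, 89, 1],
  [0, 0, 0, 0, -12, 89, 1],
  [0, 0, 0, 0, -20, 89, 1],
  [0, 0, 0, 0, -32, 89, 1],
  [0, 0, 0, 0, -46, 89, 1],
  [0, 0, 0, 0, -60, 89, 1],
  [0, 0, 0, 0, -74, 89, 1],
  [0, 0, 0, 0, -88, 89, 1],
  [0, 0, 0, 0, -98, 89, 1],
  [0, 0, 0, 0, -103, 89, 1],
])

```text
clock: 8.1
position: [477.8, 247.3, 19.8]
ee_rot: [3.14, 0.0, 1.917]
contact_force: [1.4, 0.1, 1.1]
finger_gap: 0.005
grip_force: 0.6
```

```bash
python3 - <<'E'
from h import *
s=robot.sense(); print(cr(np.array(s["position"])),s["position"],s["contact_force"])
R=Ro.from_euler("xyz",s["ee_rot"])
# up 100, then to above module 1 centre yaw 0
tc(-112,30,150,0)
tc(-112,30,150,np.pi)
E
```

```text
[-12.28011007  43.82898435] [477.83170839 247.30113436  19.75926271] [1.41804411 0.08203293 1.09472822]
[0.1, -0.0, 90.1, -13.7, -99.6, -130.4]
[0.0, 0.1, -89.9, -13.7, -99.6, -130.4]
```

Call:
step_arm([
  [0, 0, 0, 0, 0, -50, 1],
  [0, 0, 0, 0, 0, -90, 0.4],
  [0, 0, 90, 0, -70, -150, 0.4],
  [0, 0, 90, 0, -70, -150, 0.4],
  [0, 0, 90, 0, -70, -150, 0.4],
  [0, 0, 90, 0, -70, -150, 0.4],
  [0, 0, 90, 0, -70, -150, 0.4],
  [0, 0, 90, 0, -70, -150, 0.4],
  [0, 0, 90, 0, -70, -150, 0.4],
  [0, 0, 90, 0, -70, -150, 0.4],
  [0, 0, 90, 0, -70, -150, 0.4],
  [0, 0, 90, 0, -70, -150, 0.4],
])

```text
clock: 9.3
position: [412.1, 223.8, 169.1]
ee_rot: [3.141, -0.0, 0.411]
contact_force: [0.2, 0.1, -0.4]
finger_gap: 0.598
grip_force: 0.0
```

```bash
python3 - <<'E'
from h import *
s,p,W,C=look(n="w2")
E
```

```text
tcp cradle [-82.1  43.9] [412.1 223.8 169.1] [ 3.141 -0.     0.411] 0.598
mod 0.86 [-78.5  42.4] [ 27.4 104.5] 89.8 z 35.8 rect [281. 199.  36. 119.]
```

View pics/w2.png

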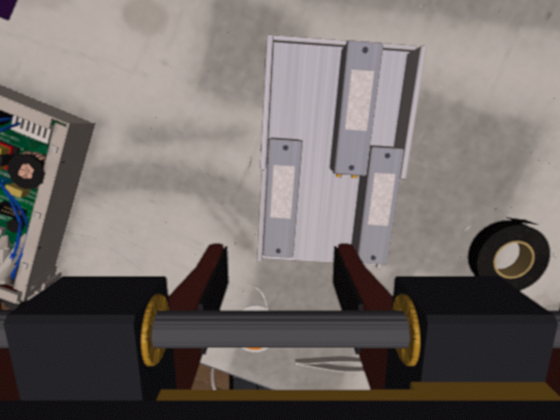

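```bash
python3 - <<'E'
from h import *
tc(-80,43.2,12,0)
E
```

```text
[0.0, -0.0, 4.1, 2.0, 0.8, 157.1]
```

Call:
step_arm([
  [0, 0, 4, 2, 0.8, 50, 0.4],
  [0, 0, 4, 2, 0.8, 100, 0.4],
  [0, 0, 4, 2, 0.8, 140, 0.4],
  [0, 0, 4, 2, 0.8, 157, 0.4],
  [0, 0, 4, 2, 0.8, 157, 0.4],
  [0, 0, 4, 2, 0.8, 157, 0.9],
  [0, 0, 4, 2, 0.8, 157, 0.9],
  [0, 0, 4, 2, 0.8, 157, 0.9],
  [0, 0, 4, 2, 0.8, 157, 0.9],
  [0, 0, 4, 2, 0.8, 157, 0.9],
  [0, 0, 4, 2, 0.8, 157, 0.9],
  [0, 0, 4, 2, 0.8, 157, 0.9],
], squeeze=35)

```text
clock: 10.6
position: [415.4, 224.2, 13.0]
ee_rot: [3.141, -0.002, 0.347]
contact_force: [-1.5, -1.1, 7.9]
finger_gap: 0.317
grip_force: 35.0
```

```bash
cat >> h.py <<'E'
KO=np.array([533.75,-235.8]); KY=np.deg2rad(14.0)
def tk(a,b,z,yaw=0,**k):
    x,y=crw(a,b,KO,KY); return to(x,y,z,KY+yaw,**k)
E
python3 - <<'E'
from h import *
s=robot.sense(); print(s["position"],s["finger_gap"],s["grip_force"],s["contact_force"])
tk(-100,60,200)
p=eyes.snapshot("top"); W=cloud(p); K=cr(W,KO,KY); z=W[...,2]
m=(abs(z-56)<5)&(abs(K[...,0])<90)&(abs(K[...,1])<150); print(np.percentile(K[m],[1,50,99],0)); 
for a in range(-70,60,20):
    k=m&(abs(K[...,0]-a)<10); print(a,np.round(np.percentile(K[k][:,1],[1,99]),1))
for b in range(-120,121,40):
    k=m&(abs(K[...,1]-b)<15)&(K[...,0]<0)
    if k.sum(): print(b,np.round(np.percentile(K[k][:,0],[3,97]),1))
m=(z>70)&(abs(K[...,1])<130)&(abs(K[...,0]-80)<70); print("lid",np.round(np.percentile(np.c_[K[m],z[m]],[2,50,98],0)))
for h in range(70,250,20):
    k=m&(abs(z-h)<10); print(h,k.sum(),np.round(np.percentile(K[k][:,0],[5,50,95])) if k.sum()>3 else "")
E
```

```text
[415.36886908 224.16995995  12.99876752] 0.3171748501143159 34.99678194522858 [-1.49187129 -1.09590099  7.88777261]
[0.0, -0.1, 5.9, -138.0, 402.9, -187.2]
[[ -66.44498482 -124.21645625]
 [  -9.45168288  -14.26118155]
 [  67.07916336  125.39286748]]
-70 [-123.6  116.3]
-50 [-124.1  124.4]
-30 [-123.9  125.5]
-10 [-124.7  124.5]
10 [-124.2  125.4]
30 [-122.6  125.6]
50 [-124.   125.4]
-120 [-65.6  -3.4]
-80 [-66.1 -61.6]
-40 [-65.7 -61.5]
0 [-66.7 -61.9]
40 [-66.5 -62. ]
80 [-66.6 -61.9]
120 [-62.5  -3.3]
lid [[  65. -115.   75.]
 [  68.    6.  173.]
 [  82.  124.  238.]]
70 53 [65. 66. 67.]
90 102 [65. 66. 69.]
110 112 [65. 66. 69.]
130 115 [66. 66. 68.]
150 109 [66. 67. 69.]
170 150 [66. 67. 70.]
190 423 [67. 72. 80.]
210 22 [73. 74. 76.]
230 63 [74. 78. 86.]
```

```bash
python3 - <<'E'
from h import *
tk(0,79.5,150,np.pi)
E
```

```text
[0.2, 0.0, -174.1, -36.6, 393.8, -137.0]
```

Call:
step_arm([
  [0, 0, 0, 0, 0, -20, 0.9],
  [0, 0, 0, 0, 0, -60, 0.9],
  [0, 0, 0, 0, 0, -100, 0.9],
  [0, 0, 0, 0, 0, -137, 0.9],
  [0, 0, -8, -2, 20, -137, 0.9],
  [0, 0, -16, -6, 50, -137, 0.9],
  [0, 0, -24, -10, 80, -137, 0.9],
  [0, 0, -32, -14, 110, -137, 0.9],
  [0, 0, -40, -18, 140, -137, 0.9],
  [0, 0, -48, -20, 170, -137, 0.9],
  [0, 0, -56, -22, 200, -137, 0.9],
  [0, 0, -64, -24, 230, -137, 0.9],
])

```text
clock: 11.85
position: [470.1, -2.1, 149.2]
ee_rot: [3.141, 0.001, 1.47]
contact_force: [-0.1, 0.8, -1.5]
finger_gap: 0.319
grip_force: 35.0
```

```bash
python3 - <<'E'
from h import *
s=robot.sense();print(s["grip_force"],s["finger_gap"],s["joint_pos"])
tk(0,79.5,150,np.pi)
E
```

```text
34.99415338039398 0.3187736170895065 [ 0.66258048  0.37773369 -0.93827103  2.05751757  0.39306985  0.89248048
 -0.59583181]
[-0.0, 0.1, -109.8, -151.3, 60.0, -0.7]
```

Call:
step_arm([
  [0, 0, -8, -20, 8, 0, 0.9],
  [0, 0, -16, -40, 16, 0, 0.9],
  [0, 0, -24, -60, 24, 0, 0.9],
  [0, 0, -32, -80, 32, 0, 0.9],
  [0, 0, -40, -100, 40, 0, 0.9],
  [0, 0, -48, -120, 48, 0, 0.9],
  [0, 0, -56, -140, 56, 0, 0.9],
  [0, 0, -64, -151, 60, 0, 0.9],
  [0, 0, -72, -151, 60, 0, 0.9],
  [0, 0, -80, -151, 60, 0, 0.9],
  [0, 0, -88, -151, 60, 0, 0.9],
  [0, 0, -96, -151, 60, 0, 0.9],
])

```text
clock: 13.05
position: [513.3, -157.6, 149.0]
ee_rot: [-3.141, -0.0, -3.138]
contact_force: [-0.7, 0.2, -1.1]
finger_gap: 0.316
grip_force: 35.0
```

Call:
step_arm([
  [0, 0, -14, 0, 0, 0, 0.9],
  [0, 0, -14, 0, 0, 0, 0.9],
  [0, 0, -14, 0, 0, 0, 0.9],
  [0, 0, -14, 0, 0, 0, 0.9],
])

```text
clock: 13.45
position: [513.5, -157.3, 148.9]
ee_rot: [-3.142, -0.0, -2.902]
contact_force: [-1.0, 0.4, -1.8]
finger_gap: 0.319
grip_force: 35.0
```

```bash
python3 - <<'E'
from h import *
s=robot.sense();print(s["position"],s["grip_force"],s["finger_gap"],s["joint_pos"],s["contact_force"])
# module in hand
p=eyes.snapshot("wrist");W=cloud(p,s);M=np.array(p["mount"]);save(p,"w3")
tk(0,79.5,29,np.pi)
for r in models.silhouettes("module_1_c",p)[:4]:
    k=r["pixels"]; X=W[k]; K=cr(X,KO,KY); print(r["conf"],r["rect"],np.round(np.nanpercentile(np.c_[K,X[:,2]],[5,50,95],0)))
E
```

```text
[ 513.46284101 -157.33096884  148.85069753] 34.99471843242645 0.31864616040391164 [ 1.11041698  0.70102072 -1.28905388  1.90073216  0.75016836  1.1406708
  1.34113688] [-0.98081544  0.44252319 -1.78497718]
[-0.0, -0.0, -0.3, -0.6, -1.5, 119.9]
0.91 [280.6, 270.9, 70.6, 229.1] [[-52.  69. 170.]
 [-18.  81. 172.]
 [ 45.  94. 173.]]
```

View pics/w3.png

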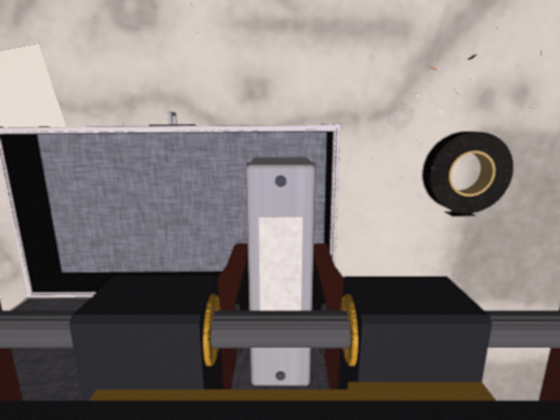

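Call:
step_arm([
  [0, 0, 0, 0, -1.5, 30, 0.9],
  [0, 0, 0, 0, -1.5, 60, 0.9],
  [0, 0, 0, 0, -1.5, 80, 0.9],
  [0, 0, 0, 0, -1.5, 80, 0.9],
])

```text
clock: 13.95
position: [512.2, -158.6, 66.7]
ee_rot: [3.14, -0.004, -2.9]
contact_force: [-0.4, -0.6, -0.8]
finger_gap: 0.322
grip_force: 35.0
```

```bash
python3 - <<'E'
from h import *
s=robot.sense();print(s["grip_force"],np.round(s["joint_pos"],2),s["contact_force"])
tk(0,79.5,26,np.pi)
E
```

```text
34.994927644729614 [ 1.04  0.79 -1.18  1.96  0.87  1.03  1.26] [-0.40073064 -0.62490819 -0.81187619]
[0.1, -0.2, -0.2, -2.4, -0.6, 40.7]
```

Call:
step_arm([
  [0, 0, 0, -2, 0, 15, 0.9],
  [0, 0, 0, -2, 0, 28, 0.9],
  [0, 0, 0, -2, 0, 35, 0.9],
  [0, 0, 0, -2, 0, 39, 0.9],
  [0, 0, 0, -2, 0, 40, 0.9],
  [0, 0, 0, -2, 0, 40, 0.55],
  [0, 0, 0, -2, 0, 40, 0.55],
  [0, 0, 0, -2, 0, 40, 0.55],
  [0, 0, 0, -2, 0, 40, 0.55],
])

```text
clock: 14.85
position: [516.3, -158.2, 29.2]
ee_rot: [-3.141, 0.001, -2.899]
contact_force: [0.2, -0.4, 0.1]
finger_gap: 0.445
grip_force: 0.0
```

Call:
step_arm([
  [0, 0, 0, 0, 0, -20, 0.55],
  [0, 0, 0, 0, 0, -60, 0.55],
  [0, 0, 0, 0, 0, -100, 0.55],
  [0, 0, 0, 0, 0, -125, 0.55],
])

```text
clock: 15.25
position: [516.9, -157.7, 156.7]
ee_rot: [-3.14, 0.002, -2.899]
contact_force: [1.1, 0.2, 0.7]
finger_gap: 0.449
grip_force: 0.0
```

```bash
cat >> h.py <<'E'
def case(n=None,name="wrist"):
    s=robot.sense(); p=eyes.snapshot(name);W=cloud(p,s); K=cr(W,KO,KY); z=W[...,2]
    if n: save(p,n)
    print("tcp case",np.round(cr(np.array(s["position"]),KO,KY),1),np.round(s["position"],1),round(s["finger_gap"],3),round(s["grip_force"],1),"J",np.round(s["joint_pos"],2))
    for r in models.silhouettes("module_1_c",p)[:5]:
        k=r["pixels"]&(z<80)&(abs(K[...,0])<90)&(abs(K[...,1])<130)
        if k.sum()>60:
            t=np.median(z[k]); k&=abs(z-t)<6; a=cv2.minAreaRect(K[k].astype(np.float32)); print("mod",round(r["conf"],2),np.round(a[0],1),np.round(a[1],1),round(a[2],1),"z",round(float(t),1))
    return s,p,W,K
E
python3 - <<'E'
from h import *
case()
tc(-80,-43.5,150,np.pi)
look("top")
E
```

```text
tcp case [ 2.6 79.8] [ 516.9 -157.7  156.7] 0.449 0.0 J [ 1.11  0.69 -1.29  1.89  0.74  1.15  1.35]
mod 0.82 [ 1.2 80. ] [ 28.6 104.2] 89.5 z 48.9
[-0.2, 0.3, -5.9, 0.4, 309.3, 6.5]
tcp cradle [-111.2 -351.2] [ 518.2 -157.9  157.5] [-3.139  0.005 -2.899] 0.444
```

Call:
step_arm([
  [0, 0, -6, 0, 309, 6, 0.4],
  [0, 0, -6, 0, 309, 6, 0.4],
  [0, 0, -6, 0, 309, 6, 0.4],
  [0, 0, -6, 0, 309, 6, 0.4],
  [0, 0, -6, 0, 309, 6, 0.4],
  [0, 0, -6, 0, 309, 6, 0.4],
  [0, 0, -6, 0, 309, 6, 0.4],
  [0, 0, -6, 0, 309, 6, 0.4],
  [0, 0, -6, 0, 309, 6, 0.4],
  [0, 0, -6, 0, 309, 6, 0.4],
  [0, 0, -6, 0, 309, 6, 0.4],
])

```text
clock: 16.55
position: [442.3, 140.1, 147.4]
ee_rot: [-3.141, -0.001, -2.798]
contact_force: [-0.8, -0.2, -0.2]
finger_gap: 0.601
grip_force: 0.0
```

```bash
python3 - <<'E'
from h import *
s,p,W,C=look(n="w4"); print(s["joint_pos"])
look("top")
E
```

```text
tcp cradle [-82.  -45.1] [442.3 140.1 147.4] [-3.141e+00 -1.000e-03 -2.798e+00] 0.601
[ 0.59994025  0.57229638 -1.31950893  2.06057447  0.65762129  1.03136529
  0.8619185 ]
tcp cradle [-81.9 -44.5] [442.2 140.7 147.6] [-3.142 -0.    -2.797] 0.595
```

```bash
python3 - <<'E'
from h import *
s=robot.sense(); p=eyes.snapshot("wrist"); W=cloud(p,s); z=W[...,2]; C=cr(W)
k=(z>25)&(z<50)&(abs(C[...,1])<120)&(C[...,0]<-55)&(C[...,0]>-200)
k=cv2.morphologyEx(k.astype(np.uint8),cv2.MORPH_OPEN,np.ones((5,5)))
n,l,st,ce=cv2.connectedComponentsWithStats(k)
for i in range(1,n):
    if st[i,4]>100: q=C[l==i].astype(np.float32); print(st[i],cv2.minAreaRect(q),np.median(z[l==i]))
E
```

```text
[ 264  147   36   95 3279] ((-93.57036590576172, -43.05720520019531), (28.504703521728516, 77.0088882446289), 89.53116607666016) 35.87083021840165
```

View pics/w4.png

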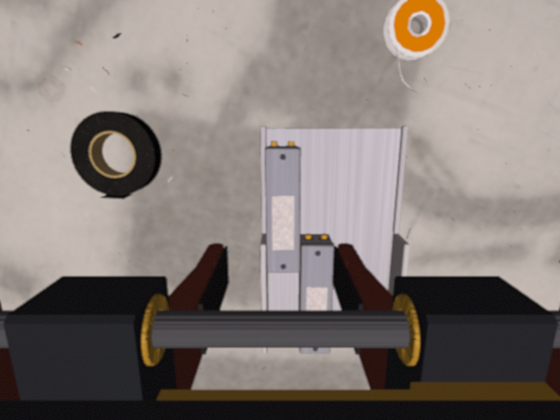

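```bash
python3 - <<'E'
from h import *
tc(-81,-43.2,12,np.pi)
E
```

```text
[-0.0, 0.0, 0.1, -0.7, 0.6, 135.8]
```

Call:
step_arm([
  [0, 0, 0, -0.7, 1, 45, 0.4],
  [0, 0, 0, -0.7, 1, 90, 0.4],
  [0, 0, 0, -0.7, 1, 120, 0.4],
  [0, 0, 0, -0.7, 1, 135.5, 0.4],
  [0, 0, 0, -0.7, 1, 135.5, 0.4],
  [0, 0, 0, -0.7, 1, 135.5, 0.9],
  [0, 0, 0, -0.7, 1, 135.5, 0.9],
  [0, 0, 0, -0.7, 1, 135.5, 0.9],
  [0, 0, 0, -0.7, 1, 135.5, 0.9],
  [0, 0, 0, -0.7, 1, 135.5, 0.9],
  [0, 0, 0, -0.7, 1, 135.5, 0.9],
], squeeze=35)

```text
clock: 17.9
position: [442.9, 143.1, 13.2]
ee_rot: [-3.141, 0.001, -2.795]
contact_force: [-0.2, -1.9, 6.7]
finger_gap: 0.315
grip_force: 35.0
```

```bash
python3 - <<'E'
from h import *
s=robot.sense(); print(s["joint_pos"],s["grip_force"],s["contact_force"])
tk(2,15,150,np.pi)
E
```

```text
[ 0.39190749  0.74153377 -1.06592699  2.14653573  0.93232514  0.82890545
  0.64401995] 35.001649260520935 [-0.24279121 -1.90940459  6.74068322]
[-0.0, 0.1, 5.9, 39.5, -372.6, -136.6]
```

Call:
step_arm([
  [0, 0, 0, 0, 0, -20, 0.9],
  [0, 0, 0, 0, 0, -60, 0.9],
  [0, 0, 0, 0, 0, -100, 0.9],
  [0, 0, 0, 0, 0, -137, 0.9],
  [0, 0, 1, 4, -45, -137, 0.9],
  [0, 0, 2, 9, -90, -137, 0.9],
  [0, 0, 3, 14, -135, -137, 0.9],
  [0, 0, 4, 19, -180, -137, 0.9],
  [0, 0, 5, 24, -225, -137, 0.9],
  [0, 0, 6, 29, -270, -137, 0.9],
  [0, 0, 6, 34, -315, -137, 0.9],
  [0, 0, 6, 38, -350, -137, 0.9],
])

```text
clock: 19.1
position: [525.1, -202.5, 149.0]
ee_rot: [-3.141, -0.001, -2.902]
contact_force: [-0.4, 1.4, -1.5]
finger_gap: 0.317
grip_force: 35.0
```

Call:
step_arm([
  [0, 0, 0, 2, -22, 0, 0.9],
  [0, 0, 0, 2, -22, 0, 0.9],
  [0, 0, 0, 2, -22, 0, 0.9],
])

```text
clock: 19.4
position: [528.3, -220.7, 149.1]
ee_rot: [3.141, -0.0, -2.9]
contact_force: [-0.5, 0.8, -1.7]
finger_gap: 0.319
grip_force: 35.0
```

```bash
python3 - <<'E'
from h import *
case()
tk(0,15,26.5,np.pi)
s=robot.sense();print(s["ee_rot"])
E
```

```text
tcp case [-1.6 16. ] [ 528.3 -220.7  149.1] 0.319 35.0 J [ 1.14  0.71 -1.22  1.82  0.74  1.15  1.48]
mod 0.91 [ 0.1 79.7] [ 28.7 102. ] 89.5 z 48.7
[0.0, -0.0, -0.0, -1.1, -2.2, 123.0]
[ 3.14126922e+00 -1.17984625e-05 -2.89731672e+00]
```

Call:
step_arm([
  [0, 0, 0, -1, 0, 40, 0.9],
  [0, 0, 0, -1, 0, 80, 0.9],
  [0, 0, 0, -1, 0, 105, 0.9],
  [0, 0, 0, -1, 0, 116, 0.9],
  [0, 0, 0, -1, 0, 121, 0.9],
  [0, 0, 0, -1, 0, 122.5, 0.9],
  [0, 0, 0, -1, 0, 122.5, 0.9],
  [0, 0, 0, -1, 0, 122.5, 0.55],
  [0, 0, 0, -1, 0, 122.5, 0.55],
  [0, 0, 0, -1, 0, 122.5, 0.55],
  [0, 0, 0, -1, 0, 122.5, 0.55],
])

```text
clock: 20.6
position: [530.0, -220.8, 27.3]
ee_rot: [-3.141, 0.001, -2.899]
contact_force: [0.9, 1.1, -0.4]
finger_gap: 0.446
grip_force: 0.0
```

Call:
step_arm([
  [0, 0, 0, 0, 0, -20, 0.55],
  [0, 0, 0, 0, 0, -60, 0.55],
  [0, 0, 0, 0, 0, -100, 0.55],
  [0, 0, 0, 0, 0, -125, 0.8],
  [0, 0, 0, 0, 0, -125, 1],
])

```text
clock: 21.1
position: [532.0, -220.6, 155.6]
ee_rot: [-3.138, 0.005, -2.899]
contact_force: [0.0, 0.1, -0.9]
finger_gap: 0.306
grip_force: 0.0
```

```bash
python3 - <<'E'
from h import *
case()
s=robot.sense();print(s["ee_rot"])
tc(90,-14.5,120,np.pi/2)
look("top")
E
```

```text
tcp case [ 2.  15.2] [ 532.  -220.6  155.6] 0.306 0.0 J [ 1.14  0.71 -1.22  1.81  0.73  1.16  1.49]
mod 0.58 [ 1.4 79.7] [ 28.5 104.7] 89.4 z 48.8
[-3.14077341e+00  6.48734639e-05 -2.89963420e+00]
[-0.0, 0.0, 84.1, -169.6, 419.5, 31.5]
tcp cradle [-121.7 -414.3] [ 529.7 -220.9  151.8] [-3.141  0.    -2.9  ] 0.218
```

Call:
step_arm([
  [0, 0, 0, 20, 40, 0, 1],
  [0, 0, 0, 40, 85, 0, 1],
  [0, 0, 0, 50, 135, 0, 1],
  [0, 0, 0, 40, 185, 0, 1],
  [0, 0, 0, 20, 235, 10, 1],
  [0, 0, 8, -10, 275, 20, 1],
  [0, 0, 16, -40, 310, 30, 1],
  [0, 0, 24, -70, 340, 30, 1],
  [0, 0, 32, -100, 370, 30, 1],
  [0, 0, 40, -130, 400, 30, 1],
  [0, 0, 48, -160, 415, 30, 1],
  [0, 0, 56, -169, 419, 30, 1],
])

```text
clock: 22.5
position: [593.9, 230.1, 120.3]
ee_rot: [3.141, -0.002, 2.404]
contact_force: [-0.3, 0.3, -0.6]
finger_gap: 0.006
grip_force: 0.0
```

Call:
step_arm([
  [0, 0, 28, 0, 0, 0, 1],
  [0, 0, 28, 0, 0, 0, 1],
  [0, 0, 28, 0, 0, 0, 1],
  [0, 0, 28, 0, 0, 0, 1],
  [0, 0, 28, 0, 0, 0, 1],
])

```text
clock: 23.0
position: [592.5, 226.3, 120.3]
ee_rot: [-3.139, 0.001, 1.918]
contact_force: [0.3, -0.4, -0.6]
finger_gap: 0.005
grip_force: 0.0
```

```bash
python3 - <<'E'
from h import *
look(n="w5")
s=robot.sense();print(s["joint_pos"])
s,p,W,K=case(name="top",n="t5")
z=W[...,2];m=(abs(z-50)<8)&(abs(K[...,0])<58)&(abs(K[...,1])<116)
k=cv2.morphologyEx(m.astype(np.uint8),cv2.MORPH_OPEN,np.ones((3,3)));n,l,st,ce=cv2.connectedComponentsWithStats(k)
for i in range(1,n): print(st[i,4],cv2.minAreaRect(K[l==i].astype(np.float32)))
tc(90,-14.5,18,np.pi/2)
E
```

```text
tcp cradle [ 88.6 -14.7] [592.5 226.3 120.3] [-3.139e+00  1.000e-03  1.918e+00] 0.005
[ 0.07825986  0.6410148  -0.76890945  1.70479743  0.51298986  1.01030559
 -0.52451199]
tcp case [169.1 434.2] [592.8 226.4 120.8] 0.009 0.0 J [ 0.08  0.64 -0.77  1.7   0.51  1.01 -0.52]
181 ((19.888410568237305, 16.777503967285156), (72.43415832519531, 28.750354766845703), 0.7272745966911316)
[-0.1, -0.0, 0.2, 0.2, 1.0, 103.2]
```

```bash
python3 - <<'E'
import cv2,numpy as np
a=cv2.resize(cv2.imread("pics/t5.png")[140:310,200:470],None,fx=2,fy=2,interpolation=cv2.INTER_CUBIC)
b=cv2.resize(cv2.imread("pics/w5.png")[60:400],(400,250)); 
o=np.zeros((600,560,3),np.uint8); o[:340,:540]=a; o[345:595,:400]=b; cv2.imwrite("pics/c5.png",o)
E
```

```text
(no output)
```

View pics/c5.png

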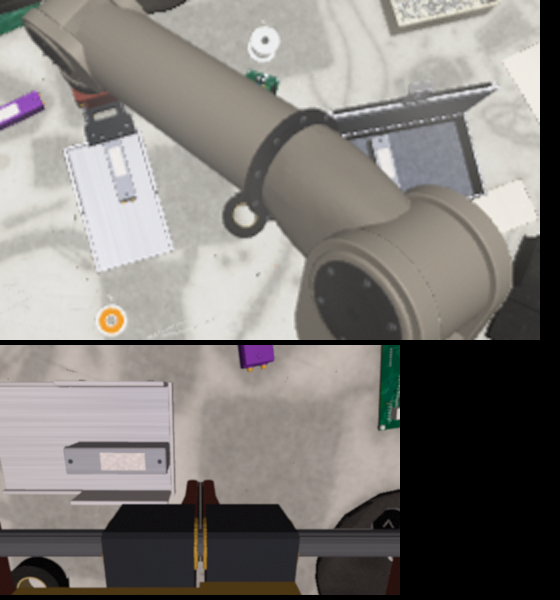

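```bash
cat >> h.py <<'E'
def blobs(name="wrist",zr=(28,46),box=(-200,90,-80,80),er=3,mn=100):
    s=robot.sense(); p=eyes.snapshot(name); W=cloud(p,s); z=W[...,2]; C=cr(W)
    k=(z>zr[0])&(z<zr[1])&(C[...,0]>box[0])&(C[...,0]<box[1])&(C[...,1]>box[2])&(C[...,1]<box[3])
    k=cv2.morphologyEx(k.astype(np.uint8),cv2.MORPH_OPEN,np.ones((er,er))); n,l,st,_=cv2.connectedComponentsWithStats(k)
    for i in range(1,n):
        if st[i,4]>mn: a=cv2.minAreaRect(C[l==i].astype(np.float32)); print(st[i,4],np.round(a[0],1),np.round(a[1],1),round(a[2],1),np.round(np.median(z[l==i]),1))
    print("tcp",np.round(cr(np.array(s["position"])),1),np.round(s["position"],1),round(s["finger_gap"],3),round(s["grip_force"],1)); return s,p,W
E
python3 - <<'E'
from h import *
blobs(box=(-200,60,-90,90))
E
```

```text
1210 [ 0.5 60.9] [106.5   4.7] 0.2 34.5
5413 [  1.  -13.6] [105.7  28.7] 0.0 35.7
1068 [  1.  -59.5] [105.3   6. ] 0.3 34.0
tcp [ 89.1 -14.7] [593.  226.5 121.2] 0.007 0.0
```

Module 3 sits at cradle (1, -13.6), so I can push it now.

Call:
step_arm([
  [0, 0, 0, 0.7, 1, 50, 1],
  [0, 0, 0, 0.7, 1, 102, 1],
  [0, 0, 0, 0.7, 1, 102, 1],
  [0, 0, 0, 0.7, -12, 102, 1],
  [0, 0, 0, 0.7, -20, 102, 1],
  [0, 0, 0, 0.7, -32, 102, 1],
  [0, 0, 0, 0.7, -46, 102, 1],
  [0, 0, 0, 0.7, -60, 102, 1],
  [0, 0, 0, 0.7, -74, 102, 1],
  [0, 0, 0, 0.7, -88, 102, 1],
  [0, 0, 0, 0.7, -97, 102, 1],
  [0, 0, 0, 0.7, -102, 102, 1],
])

```text
clock: 24.45
position: [497.2, 192.6, 20.9]
ee_rot: [3.14, 0.0, 1.918]
contact_force: [0.9, -0.4, 1.5]
finger_gap: 0.002
grip_force: 0.5
```

Call:
step_arm([
  [0, 0, 0, 0, 0, -50, 1],
  [0, 0, 0, 0, 0, -90, 0.4],
  [0, 0, -8, 0, -10, -120, 0.4],
  [0, 0, -16, 0, -20, -130, 0.4],
  [0, 0, -24, 0, -30, -130, 0.4],
  [0, 0, -32, 0, -40, -130, 0.4],
  [0, 0, -40, 0, -50, -130, 0.4],
  [0, 0, -48, 0, -60, -130, 0.4],
  [0, 0, -56, 0, -70, -130, 0.4],
  [0, 0, -64, 0, -70, -130, 0.4],
  [0, 0, -72, 0, -70, -130, 0.4],
  [0, 0, -80, 0, -70, -130, 0.4],
])

```text
clock: 25.65
position: [431.3, 168.7, 150.2]
ee_rot: [-3.141, 0.0, -2.964]
contact_force: [0.0, -0.4, 0.1]
finger_gap: 0.599
grip_force: 0.0
```

Call:
step_arm([
  [0, 0, -8, 0, 0, 0, 0.4],
  [0, 0, -10, 0, 0, 0, 0.4],
  [0, 0, -10, 0, 0, 0, 0.4],
  [0, 0, -10, 0, 0, 0, 0.4],
])

```text
clock: 26.05
position: [431.3, 168.9, 149.9]
ee_rot: [-3.141, 0.0, -2.797]
contact_force: [-0.2, -0.4, 0.5]
finger_gap: 0.602
grip_force: 0.0
```

```bash
python3 - <<'E'
from h import *
blobs()
tc(-80,-14,12,np.pi); print(robot.sense()["joint_pos"])
E
```

```text
4217 [-79.  -14.4] [105.3  28.4] 0.6 35.9
184 [-41.4  61.1] [ 5.1 23. ] 89.2 34.5
289 [-20.  -59.3] [ 4.8 65. ] 90.0 34.3
tcp [-82.6 -14.3] [431.3 168.9 149.9] 0.602 0.0
[-0.0, 0.0, 0.0, -2.5, 0.3, 138.0]
[ 0.51742568  0.53580802 -1.28207657  2.06123832  0.61730485  1.00846787
  0.83310802]
```

Call:
step_arm([
  [0, 0, 0, -2.5, 0.3, 45, 0.4],
  [0, 0, 0, -2.5, 0.3, 90, 0.4],
  [0, 0, 0, -2.5, 0.3, 120, 0.4],
  [0, 0, 0, -2.5, 0.3, 138, 0.4],
  [0, 0, 0, -2.5, 0.3, 138, 0.4],
  [0, 0, 0, -2.5, 0.3, 138, 0.9],
  [0, 0, 0, -2.5, 0.3, 138, 0.9],
  [0, 0, 0, -2.5, 0.3, 138, 0.9],
  [0, 0, 0, -2.5, 0.3, 138, 0.9],
  [0, 0, 0, -2.5, 0.3, 138, 0.9],
  [0, 0, 0, -2.5, 0.3, 138, 0.9],
], squeeze=35)

```text
clock: 27.2
position: [434.3, 170.1, 12.8]
ee_rot: [-3.141, 0.002, -2.795]
contact_force: [-0.8, -0.1, 7.2]
finger_gap: 0.315
grip_force: 35.0
```

```bash
python3 - <<'E'
from h import *
s=robot.sense(); print(s["joint_pos"],s["grip_force"],s["contact_force"])
tk(-1,-50,150,np.pi)
E
```

```text
[ 0.30372349  0.71790986 -1.02466825  2.14581889  0.9022385   0.80012193
  0.60761634] 34.99837338924408 [-0.83180608 -0.14101872  7.21926034]
[-0.0, 0.1, 5.9, 50.3, -465.3, -137.0]
```

Call:
step_arm([
  [0, 0, 0, 0, 0, -20, 0.9],
  [0, 0, 0, 0, 0, -60, 0.9],
  [0, 0, 0, 0, 0, -100, 0.9],
  [0, 0, 0, 0, 0, -137, 0.9],
  [0, 0, 1, 4, -45, -137, 0.9],
  [0, 0, 2, 9, -90, -137, 0.9],
  [0, 0, 3, 14, -135, -137, 0.9],
  [0, 0, 4, 19, -180, -137, 0.9],
  [0, 0, 5, 24, -225, -137, 0.9],
  [0, 0, 6, 29, -270, -137, 0.9],
  [0, 0, 6, 34, -315, -137, 0.9],
  [0, 0, 6, 39, -360, -137, 0.9],
])

```text
clock: 28.4
position: [519.1, -184.1, 149.0]
ee_rot: [-3.141, -0.0, -2.9]
contact_force: [1.4, 0.9, -0.6]
finger_gap: 0.317
grip_force: 35.0
```

```bash
python3 - <<'E'
from h import *
s=robot.sense(); print(s["joint_pos"],s["grip_force"],s["finger_gap"])
tk(-1,-50,150,np.pi)
E
```

```text
[ 1.09366063  0.65749527 -1.1896612   1.87175059  0.68960443  1.10231433
  1.44748629] 34.99711990356445 0.3170371373152158
[-0.0, -0.0, -0.2, -1.0, -103.7, -1.0]
```

Call:
step_arm([
  [0, 0, 0, 0, -40, 0, 0.9],
  [0, 0, 0, 0, -80, 0, 0.9],
  [0, 0, 0, 0, -103, 0, 0.9],
  [0, 0, 0, 0, -103, 0, 0.9],
  [0, 0, 0, 0, -103, 0, 0.9],
  [0, 0, 0, 0, -103, 0, 0.9],
])

```text
clock: 29.0
position: [543.8, -280.2, 149.0]
ee_rot: [3.141, -0.0, -2.897]
contact_force: [-0.2, 0.8, -0.7]
finger_gap: 0.317
grip_force: 35.0
```

```bash
python3 - <<'E'
from h import *
case()
tk(-1,-50,26.5,np.pi)
s=robot.sense(); p=eyes.snapshot("wrist");W=cloud(p,s); K=cr(W,KO,KY); z=W[...,2]
m=(abs(z-50)<8)&(abs(K[...,0])<58)&(abs(K[...,1])<116)
k=cv2.morphologyEx(m.astype(np.uint8),cv2.MORPH_OPEN,np.ones((3,3)));n,l,st,ce=cv2.connectedComponentsWithStats(k)
for i in range(1,n):
    if st[i,4]>80: print(st[i,4],cv2.minAreaRect(K[l==i].astype(np.float32)))
m=(z>140)&(abs(K[...,0])<80)&(abs(K[...,1]+50)<40)&(abs(z-173)<8); print(cv2.minAreaRect(K[m].astype(np.float32)),np.median(z[m]))
E
```

```text
tcp case [ -0.9 -45.5] [ 543.8 -280.2  149. ] 0.317 35.0 J [ 1.15  0.74 -1.14  1.73  0.73  1.17  1.61]
mod 0.92 [ 0.8 79.6] [ 29.1 103.9] 89.4 z 48.5
[-0.0, -0.0, 0.0, 0.1, -4.3, 122.6]
4674 ((0.5440292358398438, 15.517931938171387), (28.8106746673584, 103.11278533935547), 89.89215850830078)
4923 ((1.4965095520019531, 79.61054229736328), (29.00050926208496, 105.10562133789062), 89.73697662353516)
((-0.6137313842773438, -45.547386169433594), (105.15462493896484, 46.60095977783203), 0.5258150696754456) 172.11815329874665
```

Call:
step_arm([
  [0, 0, 0, 0, -4, 40, 0.9],
  [0, 0, 0, 0, -4, 80, 0.9],
  [0, 0, 0, 0, -4, 105, 0.9],
  [0, 0, 0, 0, -4, 116, 0.9],
  [0, 0, 0, 0, -4, 121, 0.9],
  [0, 0, 0, 0, -4, 122.5, 0.9],
  [0, 0, 0, 0, -4, 122.5, 0.9],
  [0, 0, 0, 0, -4, 122.5, 0.55],
  [0, 0, 0, 0, -4, 122.5, 0.55],
  [0, 0, 0, 0, -4, 122.5, 0.55],
  [0, 0, 0, 0, -4, 122.5, 0.55],
])

```text
clock: 30.25
position: [545.2, -285.8, 26.7]
ee_rot: [-3.141, 0.0, -2.899]
contact_force: [-0.6, -1.0, -0.1]
finger_gap: 0.453
grip_force: 0.0
```

Call:
step_arm([
  [0, 0, 0, 0, 0, -20, 0.55],
  [0, 0, 0, 0, 0, -60, 0.55],
  [0, 0, 0, 0, 0, -100, 0.55],
  [0, 0, 0, 30, 0, -130, 0.8],
  [0, 0, 0, 70, 0, -170, 1],
  [0, 0, 0, 100, 20, -190, 1],
  [0, 0, 0, 100, 40, -190, 1],
  [0, 0, 0, 100, 40, -190, 1],
])

```text
clock: 31.05
position: [437.6, -269.3, 218.4]
ee_rot: [-3.139, -0.0, -2.898]
contact_force: [-0.0, 0.1, -0.0]
finger_gap: 0.038
grip_force: 0.0
```

```bash
cat >> h.py <<'E'
def kblobs(name="wrist"):
    s=robot.sense(); p=eyes.snapshot(name);W=cloud(p,s); K=cr(W,KO,KY); z=W[...,2]
    m=(abs(z-50)<8)&(abs(K[...,0])<58)&(abs(K[...,1])<116)
    k=cv2.morphologyEx(m.astype(np.uint8),cv2.MORPH_OPEN,np.ones((3,3)));n,l,st,ce=cv2.connectedComponentsWithStats(k)
    for i in range(1,n):
        if st[i,4]>80: a=cv2.minAreaRect(K[l==i].astype(np.float32)); print(st[i,4],np.round(a[0],1),np.round(a[1],1),round(a[2],1),round(float(np.median(z[l==i])),1))
    print("tcp case",np.round(cr(np.array(s["position"]),KO,KY),1),np.round(s["position"],1),np.round(s["ee_rot"],3),"J",np.round(s["joint_pos"],2))
    return s,p,W,K
E
python3 - <<'E'
from h import *
kblobs()
p=eyes.snapshot("top"); W=cloud(p); K=cr(W,KO,KY); z=W[...,2]; save(p,"t6",(290,130,490,290))
m=(z>70)&(abs(K[...,1])<130)&(K[...,0]>45)&(K[...,0]<140)
for h in range(70,270,10):
    k=m&(abs(z-h)<5)&(abs(K[...,1])<110); print(h,k.sum(),np.round(np.percentile(np.c_[K[k]],[5,50,95],0),1).tolist() if k.sum()>3 else "")
E
```

```text
938 [-35.  -51.2] [35.5 28.3] 1.0 48.7
449 [-34.3  21.2] [17.8 34.1] 89.7 48.8
923 [-34.   80.3] [28.8 34.7] 89.6 48.8
tcp case [-101.4   -9.3] [ 437.6 -269.3  218.4] [-3.139 -0.    -2.898] J [ 1.43  0.53 -1.31  1.89  0.57  1.17  1.73]
70 24 [[64.8, -96.2], [65.8, 5.7], [66.8, 104.8]]
80 40 [[65.0, -100.8], [65.9, -1.2], [66.6, 84.6]]
90 49 [[65.1, -94.9], [65.8, 12.9], [66.9, 98.6]]
100 48 [[65.3, -98.8], [66.0, -8.2], [66.8, 93.9]]
110 42 [[65.4, -97.5], [66.2, 3.6], [67.4, 98.5]]
120 48 [[65.6, -93.8], [66.3, -7.5], [67.2, 89.9]]
130 48 [[65.5, -100.5], [66.5, 0.4], [67.2, 94.6]]
140 51 [[65.9, -98.5], [66.5, -0.5], [67.8, 96.3]]
150 47 [[65.7, -83.1], [66.6, 9.9], [67.5, 100.5]]
160 56 [[66.0, -99.4], [66.8, -6.0], [67.5, 100.5]]
170 49 [[66.2, -97.6], [66.8, 4.5], [67.6, 92.2]]
180 118 [[66.3, -96.2], [67.7, 4.5], [79.7, 97.0]]
190 281 [[68.8, -98.7], [73.4, 3.9], [79.6, 99.4]]
200 15 [[70.6, -12.5], [73.3, 2.7], [74.8, 17.4]]
210 15 [[73.1, -12.6], [74.1, -0.9], [75.9, 17.0]]
220 7 [[74.1, -13.8], [74.6, 5.0], [75.7, 15.9]]
230 31 [[73.8, -14.7], [75.8, 1.2], [80.2, 15.9]]
240 40 [[77.4, -14.6], [82.1, 0.1], [85.8, 13.6]]
250 0 
260 0
```

View pics/t6.png

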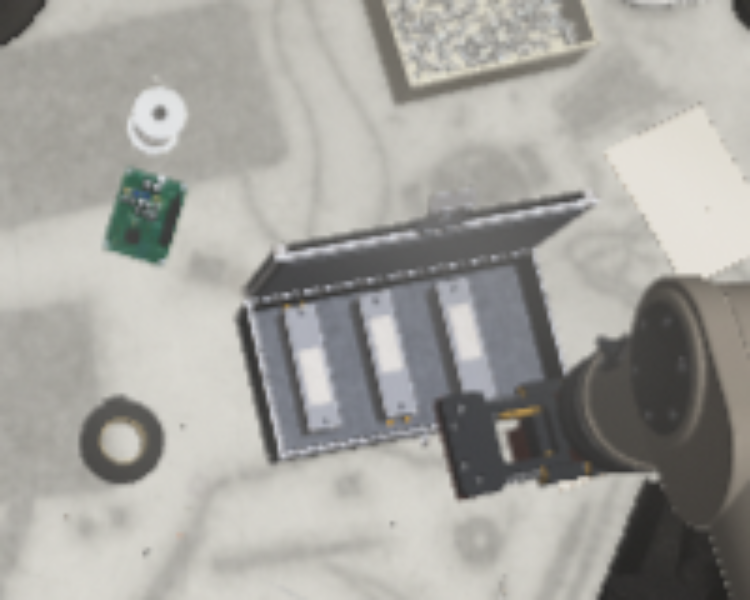

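Call:
step_arm([
  [0, 0, 0, 0, 40, -8, 1],
  [0, 0, 0, -20, 79, -8, 1],
  [0, 0, 0, -60, 79, -8, 1],
  [0, 0, 0, -100, 79, -8, 1],
  [0, 0, 0, -140, 79, -8, 1],
  [0, 0, 0, -180, 79, -8, 1],
  [0, 0, 0, -205, 79, -8, 1],
  [0, 0, 0, -205, 79, -8, 1],
  [0, 0, 0, -205, 79, -8, 1],
])

```text
clock: 32.05
position: [618.8, -144.3, 223.5]
ee_rot: [3.14, -0.001, -2.898]
contact_force: [-1.0, 0.6, -0.7]
finger_gap: 0.003
grip_force: 0.0
```

```bash
python3 - <<'E'
from h import *
kblobs()
tk(103,70,177,np.pi)
s=robot.sense()
o=tk(91,70,177,np.pi)[1]
# push path, d=124 rel. to now, tool axes
K=cr(np.array(s["position"]),KO,KY)
for t in np.r_[1.57:0:-.131, 0]:
    x=66.5-124*np.cos(t)+12*np.sin(t)+10; z=56+124*np.sin(t)+12*np.cos(t)
    print(round(t,2),round(x,0),round(z,0))
E
```

```text
3932 [  0.3 -50.8] [104.7  28.8] 0.0 48.7
3799 [ 2.2 16. ] [ 28.7 105. ] 89.9 48.7
3687 [ 1.4 80.3] [ 28.5 104.9] 89.3 48.8
tcp case [104.6  68.2] [ 618.8 -144.3  223.5] [ 3.140e+00 -1.000e-03 -2.898e+00] J [ 0.88  0.67 -1.14  1.6   0.63  1.28  1.45]
[0.0, -0.1, -0.1, 0.8, 2.3, 46.7]
[0.0, -0.1, -0.1, 12.8, 2.2, 46.7]
1.57 88.0 180.0
1.44 72.0 181.0
1.31 56.0 179.0
1.18 40.0 175.0
1.05 25.0 169.0
0.92 10.0 162.0
0.78 -3.0 152.0
0.65 -15.0 141.0
0.52 -25.0 128.0
0.39 -34.0 114.0
0.26 -40.0 99.0
0.13 -45.0 84.0
0.0 -48.0 68.0
```

Call:
step_arm([
  [0, 0, 0, 0, 2, 40, 1],
  [0, 0, 0, 0, 2, 51, 1],
  [0, 0, 0, 10, 2, 51, 1],
  [0, 0, 0, 18, 2, 50, 1],
  [0, 0, 0, 30, 2, 50, 1],
  [0, 0, 0, 42, 2, 50, 1],
  [0, 0, 0, 54, 2, 51, 1],
  [0, 0, 0, 65, 2, 54, 1],
  [0, 0, 0, 76, 2, 58, 1],
  [0, 0, 0, 87, 2, 63, 1],
  [0, 0, 0, 98, 2, 69, 1],
  [0, 0, 0, 108, 2, 76, 1],
])

```text
clock: 33.3
position: [512.0, -169.1, 147.7]
ee_rot: [3.141, -0.0, -2.899]
contact_force: [1.3, -0.1, 0.5]
finger_gap: 0.008
grip_force: 0.3
```

```bash
python3 - <<'E'
from h import *
s,p,W,K=kblobs("scene"); print(s["contact_force"])
z=W[...,2]
for b in (-90,0):
  for h in range(40,260,15):
    k=(abs(z-h)<5)&(abs(K[...,1]-b)<(25 if b else 12))&(abs(K[...,0])<140); 
    if k.sum()>3: print(b,h,k.sum(),np.round(np.percentile(K[k][:,0],[5,50,95])).tolist())
E
```

```text
147 [ -6.  -50.1] [97.1 35.4] 0.2 49.5
173 [-2.3 17.8] [ 34.4 101.7] 89.3 49.2
174 [ 2.5 83.2] [ 33.1 107. ] 89.0 49.7
tcp case [-5.  69.9] [ 512.  -169.1  147.7] [ 3.141 -0.    -2.899] J [ 1.07  0.62 -1.16  1.9   0.66  1.07  1.44]
[ 1.30806013 -0.09758652  0.53987952]
-90 40 14 [-67.0, -64.0, 4.0]
-90 55 22 [-68.0, -66.0, 3.0]
-90 70 4 [71.0, 72.0, 77.0]
-90 85 5 [49.0, 53.0, 58.0]
-90 100 4 [34.0, 35.0, 41.0]
-90 115 4 [19.0, 23.0, 25.0]
-90 130 4 [4.0, 5.0, 9.0]
-90 145 19 [-30.0, -24.0, -8.0]
0 40 19 [-76.0, -68.0, 44.0]
0 55 33 [-69.0, -25.0, 22.0]
0 130 4 [3.0, 3.0, 6.0]
0 145 8 [-29.0, -22.0, -7.0]
0 160 8 [-36.0, -31.0, -24.0]
0 190 12 [-61.0, -58.0, -55.0]
0 235 16 [-36.0, -23.0, -6.0]
0 250 17 [-35.0, -31.0, -18.0]
```

Call:
step_arm([
  [0, 0, 0, 10, 0, 7, 1],
  [0, 0, 0, 16, 0, 14, 1],
  [0, 0, 0, 20, 0, 20, 1],
  [0, 0, 0, 25, 0, 27, 1],
  [0, 0, 0, 29, 0, 34, 1],
  [0, 0, 0, 33, 0, 42, 1],
  [0, 0, 0, 36, 0, 50, 1],
  [0, 0, 0, 39, 0, 58, 1],
  [0, 0, 0, 41, 0, 66, 1],
  [0, 0, 0, 42, 0, 73, 1],
  [0, 0, 0, 43, 0, 78, 1],
  [0, 0, 0, 43, 0, 81, 1],
])

```text
clock: 34.55
position: [471.1, -179.2, 67.8]
ee_rot: [-3.141, -0.002, -2.899]
contact_force: [-11.0, -0.1, 37.9]
finger_gap: 0.003
grip_force: 18.8
```

```bash
python3 - <<'E'
from h import *
s=robot.sense(); print(cr(np.array(s["position"]),KO,KY),s["position"],s["contact_force"])
E
```

```text
[-47.09299689  70.07570428] [ 471.10301916 -179.1986707    67.81205745] [-10.98322316  -0.06689385  37.86332303]
```

Call:
step_arm([
  [0, 0, 0, 0, 0, -20, 1],
  [0, 0, 0, 0, 0, -70, 1],
  [0, 0, 0, 0, 0, -120, 1],
  [0, 0, 0, 0, -10, -150, 1],
  [0, 0, 0, 0, -10, -150, 1],
])

```text
clock: 35.05
position: [476.6, -190.2, 221.4]
ee_rot: [-3.137, 0.006, -2.901]
contact_force: [0.6, -1.0, 0.1]
finger_gap: 0.005
grip_force: 0.0
```

```bash
python3 - <<'E'
from h import *
s=robot.sense(); p=eyes.snapshot("wrist");W=cloud(p,s); K=cr(W,KO,KY); z=W[...,2]; save(p,"w7")
print(cr(np.array(s["position"]),KO,KY),s["position"],np.round(s["joint_pos"],2))
k=(abs(K[...,1]+60)<50)&(abs(K[...,0])<60)&(z>40); print("lid z",np.median(z[k]))
for a in range(-130,-50,5):
    k=(abs(K[...,0]-a)<2.5)&(abs(K[...,1])<14); 
    if k.sum()>3: print(a,k.sum(),np.round(np.nanpercentile(z[k],[5,50,95]),1))
k=(z>30)&(K[...,0]<-75)&(K[...,0]>-135)&(abs(K[...,1])<40); print(np.round(np.percentile(np.c_[K[k],z[k]],[2,50,98],0),1) if k.sum() else "")
E
```

```text
[-44.43016316  58.07312535] [ 476.590442   -190.20052396  221.41200536] [ 1.25  0.5  -1.28  1.89  0.53  1.15  1.58]
lid z 66.93224865814348
-130 134 [-2.6 -1.2  0.1]
-125 134 [-2.7 -1.4  0.2]
-120 139 [-2.1 -0.1 72.9]
-115 221 [-1.7 69.1 71.9]
-110 213 [-1.4 64.1 66.9]
-105 206 [-1.2 62.3 63.6]
-100 157 [-2.1 62.2 63.4]
-95 196 [-2.4 61.7 63.3]
-90 175 [-1.9 61.6 63.1]
-85 210 [-2.1 61.7 63.1]
-80 193 [-1.5 61.6 62.9]
-75 1157 [ 61.2 315.  317.4]
-70 1961 [ 61.4 317.8 334.2]
-65 660 [ 60.2 317.4 329.5]
-60 153 [67.1 68.3 69.5]
-55 226 [ 67.4  68.9 305.3]
[[-117.6  -15.9   60.9]
 [ -78.3   33.   308.5]
 [ -75.5   39.7  324.6]]
```

View pics/w7.png

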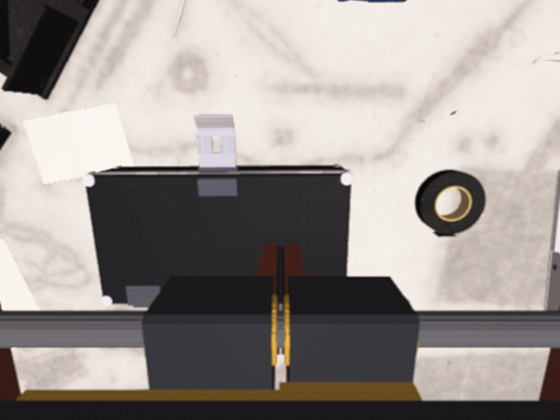

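Call:
step_arm([
  [0, 0, 0, 30, -25, 20, 1],
  [0, 0, 0, 69, -58, 60, 1],
  [0, 0, 0, 69, -58, 100, 1],
  [0, 0, 0, 69, -58, 126, 1],
  [0, 0, 0, 69, -58, 126, 1],
  [0, 0, 0, 69, -58, 126, 1],
])

```text
clock: 35.7
position: [420.7, -260.7, 91.2]
ee_rot: [3.14, -0.0, -2.898]
contact_force: [0.3, 0.6, -0.2]
finger_gap: 0.004
grip_force: 0.0
```

```bash
python3 - <<'E'
from h import *
s=robot.sense(); print(cr(np.array(s["position"]),KO,KY),s["position"],np.round(s["joint_pos"],2),s["ee_rot"])
tk(-113,0,80,np.pi)
E
```

```text
[-115.69159994    3.17604157] [ 420.72658102 -260.7066316    91.17027464] [ 1.31  0.64 -1.13  2.04  0.73  0.94  1.59] [ 3.13989503e+00 -3.04683446e-04 -2.89769320e+00]
[0.1, -0.0, -0.0, -2.7, -3.2, 11.2]
```

Call:
step_arm([
  [0, 0, 0, 0, -3, 14, 1],
  [0, 0, 0, 0, -3, 22, 1],
  [0, 0, 0, 0, -3, 30, 1],
  [0, 0, 0, 0, -3, 38, 1],
  [0, 0, 0, 0, -3, 46, 1],
  [0, 0, 0, 0, -3, 54, 1],
  [0, 0, 0, -1, -3, 60, 1],
  [0, 0, 0, -1, -3, 64, 1],
  [0, 0, 0, -1, -3, 64, 1],
])

```text
clock: 36.6
position: [422.0, -264.3, 26.8]
ee_rot: [3.141, -0.001, -2.899]
contact_force: [-0.3, 0.4, 0.0]
finger_gap: 0.004
grip_force: 0.0
```

```bash
python3 - <<'E'
from h import *
s,p,W,K=kblobs("scene"); z=W[...,2]; print(s["contact_force"])
save(p,"s8",(300,110,440,220))
E
```

```text
tcp case [-115.3   -0.7] [ 422.  -264.3   26.8] [ 3.141e+00 -1.000e-03 -2.899e+00] J [ 1.23  0.73 -1.03  2.07  0.86  0.85  1.5 ]
[-0.32329905  0.40018683  0.01358026]
```

View pics/s8.png

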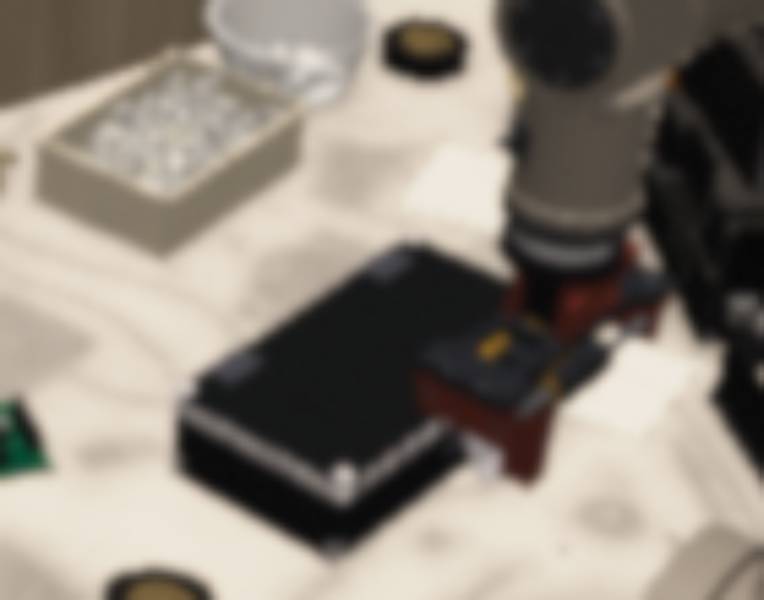

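The lid is shut and the hasp is partly down in front of the finger. Next I drop lower and push it against the case.

Call:
step_arm([
  [0, 0, 0, 10, 0, 0, 1],
  [0, 0, 0, 12, 0, 10, 1],
  [0, 0, 0, 12, 0, 17, 1],
  [0, 0, 0, 4, 0, 17, 1],
  [0, 0, 0, -4, 0, 17, 1],
  [0, 0, 0, -10, 0, 17, 1],
  [0, 0, 0, -16, 0, 17, 1],
  [0, 0, 0, -20, 0, 17, 1],
  [0, 0, 0, -24, 0, 17, 1],
  [0, 0, 0, -26, 0, 17, 1],
  [0, 0, 0, -27, 0, 17, 1],
])

```text
clock: 37.75
position: [443.3, -259.3, 9.6]
ee_rot: [-3.141, -0.012, -2.901]
contact_force: [-15.9, -3.0, 12.9]
finger_gap: 0.009
grip_force: 8.4
```

```bash
python3 - <<'E'
from h import *
s=robot.sense(); print(cr(np.array(s["position"]),KO,KY),s["position"],s["contact_force"])
E
```

```text
[-93.4857304   -0.92928538] [ 443.26600981 -259.31792674    9.60796811] [-15.90871953  -2.98425172  12.93476654]
```

Call:
step_arm([
  [0, 0, 0, 10, 0, 0, 1],
  [0, 0, 0, 40, 0, 0, 1],
  [0, 0, 0, 55, 0, -50, 1],
  [0, 0, 0, 55, 0, -100, 1],
  [0, 0, 0, 40, 90, -140, 1],
  [0, 0, 0, 20, 100, -190, 1],
  [0, 0, 0, 20, 100, -190, 1],
])

```text
clock: 38.45
position: [405.5, -163.8, 201.9]
ee_rot: [-3.141, 0.001, -2.898]
contact_force: [0.5, -1.7, 0.9]
finger_gap: 0.003
grip_force: 0.0
```

```bash
python3 - <<'E'
from h import *
s=robot.sense(); p=eyes.snapshot("wrist");W=cloud(p,s); K=cr(W,KO,KY); z=W[...,2]
print(cr(np.array(s["position"]),KO,KY),s["position"])
k=(K[...,0]<-55)&(K[...,0]>-125)&(abs(K[...,1])<40)&(z<90); v,u=np.where(k); c=(max(0,u.min()-40),max(0,v.min()-40),u.max()+40,v.max()+40); print(c)
k=(K[...,0]<-67)&(K[...,0]>-125)&(abs(K[...,1])<20)&(z>6)&(z<90)
for h in range(8,70,5):
    q=k&(abs(z-h)<2.5); print(h,q.sum(),np.round(np.percentile(K[q][:,0],[5,50,95]),1) if q.sum()>2 else "")
k=(abs(K[...,1]+60)<50)&(abs(K[...,0])<60)&(z>40)&(z<100); print("lid z",np.median(z[k]))
save(p,"w9",c)
E
```

```text
[-107.01341208  100.90889643] [ 405.50327209 -163.77741656  201.86461917]
(np.int64(86), np.int64(132), np.int64(264), np.int64(300))
8 6 [-78.8 -67.1 -67.1]
13 132 [-83.3 -81.7 -78.6]
18 191 [-80.6 -77.8 -74.9]
23 82 [-76.  -74.7 -73. ]
28 56 [-74.5 -74.2 -68.8]
33 57 [-76.8 -74.1 -67.2]
38 70 [-77.6 -74.2 -67.3]
43 62 [-77.7 -74.3 -67.7]
48 68 [-74.5 -74.2 -69.4]
53 67 [-74.5 -74.1 -67.8]
58 138 [-74.8 -73.  -67.1]
63 240 [-74.3 -71.6 -67.2]
68 1 
lid z 66.89065005164684
```

View pics/w9.png

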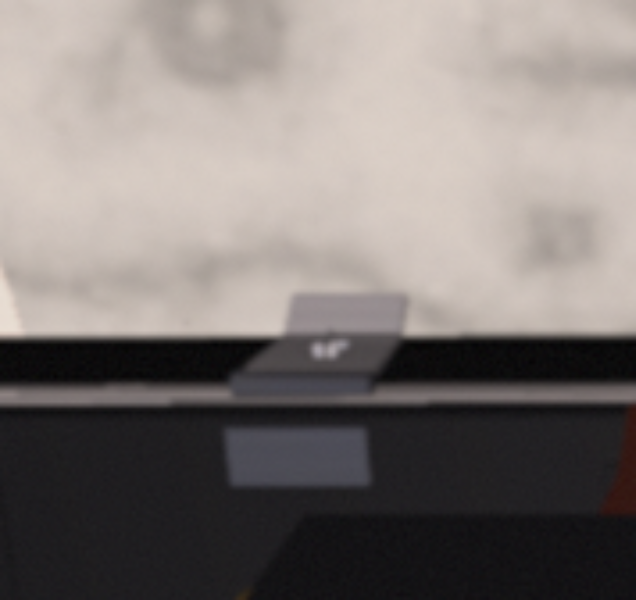

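The strap is vertical over its full length at x ≈ -74, with the staple showing through the slot, so the hasp is closed. The lid is down and the robot is clear of everything. Handing in.

```bash
python3 -c "
from h import *
print(robot.finish_job())"
```

```text
the job is handed in; nothing more can be done
None
```

All three filter modules that were present (places 1, 3 and 4) lie flat in the case, the lid is shut and the hasp is flat over its staple; the job was handed in at about 38 s, and the board and tape were left alone.

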